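# Tap the flange boss: half a turn forward, a quarter back, half a turn forward

### The job

Finish the thread in the round flange's centre boss: take the revolving grip of the crank wrench on its tap and turn it half a turn clockwise (seen from above), stop, come back a quarter turn to break the chip, stop, then go half a turn clockwise again to depth, so that the crank ends three quarters of a turn clockwise from where it began. Let go and leave it there. Leave the same wrench on the long block alone.

Things in the scene. Friction and masses are not known exactly. Their poses are not given: they have to be found in the camera images.
- crank (a joint): Crank angle of the tap wrench on the round flange (rad). 0 at the start, grows clockwise seen from above (screwing in), so a half turn forward is +3.14. It is stiff to turn (about 0.2 N m, some 4 N at the grip), stays where it is left, and sinks 1.75 mm per full turn
- crank_grip (a point): Grasp point on the flange's wrench: on the axis of its upright round black grip (24 mm diameter, 52 mm tall), 16 mm below its top, 155 mm above the bench, 50 mm from the tap axis. The grip stands on the end of the flat crank arm and spins freely on its pin: fingers holding it from above need not turn as they lead it round. Arm and chuck lie below; the chuck top is 34 mm under this point
- crank_axis (a point): Centre of the top of the boss (40 mm diameter) of the round aluminium flange (100 mm diameter, on a square grey 120 mm plate fixed to the bench), 48 mm above the bench. The tap stands upright in it: the crank turns about the upright line through this point
- other_grip (a point): The same point of an identical crank wrench that stands in the middle of the long rectangular aluminium block (190 x 100 x 36 mm) with two rows of round bores, about 143 mm above the bench. To be left alone
Things that resemble listed ones, but are neither listed nor needed, are in the scene too. Leave any blue or purple look-alike of the part that bears crank alone.

How it is judged:
By the outcome, as a careful person would: the job done as asked, in the order asked, and still so for the second after the job is handed in, with the robot touching nothing.
It also fails if it takes over 51 s, if anything falls off the work surface, if the arm or the gripper's body presses on something with over 40 N, if the wrist force passes 120 N, or if a joint passes its speed limit or range.

### The arm

A 6-joint arm with a two-finger parallel gripper is mounted at the origin on the work surface. World frame = base frame: x ahead of the robot, y to its left, z up, the work surface at z = 0. Lengths are in m, angles in degrees, forces in N, time in s.
With the tool pointing down it reaches from about 0.325 to 0.9 m from the base axis. Payload 3.5 kg.
Tool frame: the origin (TCP) lies between the finger pads; the fingertips stand 22 mm ahead of it and the grasp point (between the pads) lies 3 mm ahead of it; y points along the fingers, z is the direction in which the jaws open and shut, and the axes are right-handed (so a half turn about y gives the same grasp; the last joint's range is limited). The gripper opens to 85 mm and grips with 20 to 120 N. Pads are 22 mm wide; open, the fingers measure 114 mm over their backs; the gripper's body (76 mm by 85 mm) begins 54 mm behind the grasp point. The pads swing forward as they close: fully open they stand 13 mm farther back than shut.
Start: joints at [-72.216, 15.837, -1.513, 72.651, 0, 84.076], TCP at [0.251, -0.572, 0.214] pointing down, gripper open.
Joint ranges: [-178.77, 178.77], [-48.84, 107.48], [-61.69, 71.31], [-111.58, 123.2], [-90, 87.43], [-180, 180]. Speed limits (degrees/s): [147.25, 147.25, 180, 180, 180, 180].

### API

Orientations are given as [roll, pitch, yaw] about the fixed x, y, z axes, in that order (R = Rz(yaw) Ry(pitch) Rx(roll)).
In Python, from cell import manip gives the robot as it stands.
- The arm moves only by the tool arm_command, never from a script. Its argument "steps" is a list of rows, each an object of numbers: "hand": the gripper command: -1 is fully open, 1 is shut, values between are in proportion; "dx", "dy", "dz": the shift along the tool's x, y, z in units of 30 mm (1.0 is 30 mm); "spin": the turn about the tool's y in units of 5 degrees (1.0 is 5 degrees). In form: [{"hand": .., "dx": .., "dy": .., "dz": .., "spin": ..}, ...]. A call has 1 to 5 rows; each row is the pose to reach, as a shift and turn from the pose measured when the call began, along the tool's axes at that moment; what a row does not reach only later rows make up. A row lasts 1/12 s, in which the tool goes at most 41.7 mm and 7.16 degrees, less where a joint would pass 70% of its speed; a pose out of reach is approached as far as the arm can. A call with a gripper value outside its range is refused whole. The fingers move at their own pace and stop on an object; "newtons" is the grip in N (left out, the last holds). Time passes only in rows, so rows that repeat a pose let the fingers close. It gives the time, the measured TCP pose, the force and the opening at its end, in the units of the state.
- manip.sense(): the state, without advancing time (a new reading comes with each control period).
- manip.camera(name): name is "scene" or "top" or "wrist"; returns a dict with "image" (420x560x3 uint8, red, green, blue), "mtx" (3x3 intrinsics, pixels), "rvec" (rotation vector, rad) and "tvec" (3), from world to camera coordinates, as OpenCV has them; the wrist camera has in their place "T_tool_cam" (4x4, takes a point from camera to tool coordinates, whose origin is the TCP and whose axes are the tool frame's). Camera axes: x right, y down, z forward; pixel columns grow to the right and rows downward; lengths in m; the calibration is good to about 2 mm. A picture is of the moment at which its call begins: read the wrist's pose just before it. There is no depth.
- manip.job_done(): hands the job in, once; it reports no verdict.
The state is a dict: "time_s": time; "qpos": joint angles; "qvel": joint speeds; "effort": joint torques, N m; "ee_pos": TCP position; "tool_rot": TCP orientation; "force": force on the tool from outside, world axes, zero at the start; "wrist_torque": the same for the moment, N m; "width": finger opening in m.
Only numpy, scipy, OpenCV 4.12 (cv2) and the standard library are available. Lean on these libraries where they do the work, as an engineer would, in place of code of your own. Each camera call takes 0.05 s, during which the arm holds its last target.

## Working session

There is one attempt and no reset: what is moved stays moved. The work goes in short steps, Python scripts to look and compute and a tool call to move; the robot and the scene stay as the last step left them, time stands still between calls to the robot, and variables do not carry over. Pictures are saved under pics/ and viewed, and the job is handed in when it is done.

Besides the shell and the picture viewer there is one more tool, called as name(argument=value, ...) on one line, values as JSON. arm_command: Moves the arm, as the interface text tells. Its arguments: {"type":"object","properties":{"steps":{"type":"array"},"newtons":{"type":"number"}},"required":["steps"]}

```bash
mkdir -p pics; ls; python3 - <<'E'
from cell import manip
import cv2
s=manip.sense()
for k,v in s.items(): print(k,v)
for n in ["scene","top","wrist"]:
    c=manip.camera(n)
    cv2.imwrite(f"pics/{n}0.png",c["image"][:,:,::-1])
    print(n,{k:v for k,v in c.items() if k!="image"})
E
```

```text
pics
time_s 0.0
qpos [-7.22146611e+01  1.58786793e+01 -1.59698174e+00  7.26508460e+01
 -1.15066037e-03  8.40738377e+01]
qvel [ 0.07705693  0.11002812 -0.0117479  -0.06819795  0.02003492  0.06221797]
effort [ 9.09147548e-04 -4.45506871e+01  2.95203137e+01  1.64957828e-02
 -6.05021842e-05 -3.34773681e-06]
ee_pos [ 0.25105085 -0.5714774   0.21256226]
tool_rot [-9.01259497e+01  1.19169156e-02 -1.56288511e+02]
force [ 0.27806985  0.42070614 -0.13479515]
wrist_torque [-0.01767688  0.02282611  0.02743908]
width 0.08525678886177135
scene {'mtx': array([[386.75957302,   0.        , 281.0935852 ],
       [  0.        , 386.75957302, 207.46014984],
       [  0.        ,   0.        ,   1.        ]]), 'rvec': array([ 2.0063029 ,  1.75501358, -0.49135843]), 'tvec': array([-0.01284023, -0.3907477 ,  1.01913991])}
top {'mtx': array([[455.84142685,   0.        , 277.51629937],
       [  0.        , 455.84142685, 213.40861123],
       [  0.        ,   0.        ,   1.        ]]), 'rvec': array([ 2.11961783, -2.17564411,  0.20786158]), 'tvec': array([-0.05456606,  0.53503271,  0.80515341])}
wrist {'mtx': array([[351.59225951,   0.        , 274.82493713],
       [  0.        , 351.59225951, 210.48636002],
       [  0.        ,   0.        ,   1.        ]]), 'T_tool_cam': array([[-8.28159484e-04,  9.58054678e-01,  2.86584276e-01,
        -7.27048602e-02],
       [ 4.31320611e-04, -2.86584005e-01,  9.58055020e-01,
        -1.60073460e-01],
       [ 9.99999564e-01,  9.17032057e-04, -1.75891467e-04,
         5.01022018e-04],
       [ 0.00000000e+00,  0.00000000e+00,  0.00000000e+00,
         1.00000000e+00]])}
```

View pics/scene0.png

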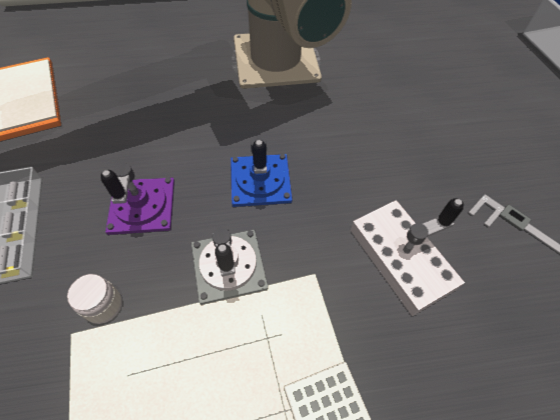

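View pics/top0.png

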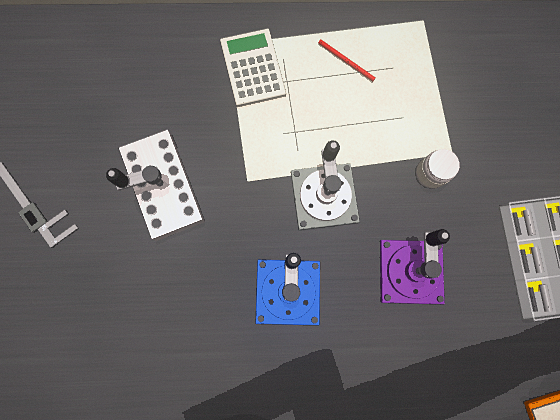

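View pics/wrist0.png

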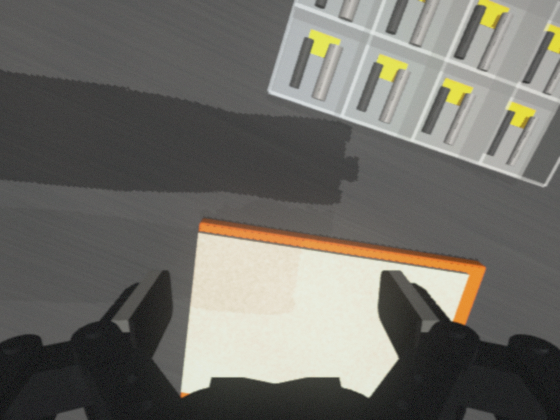

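Candidates in the top view are the grey plate with the aluminium flange (326,195), the blue plate (289,292) and the purple plate (412,272), plus the long block's wrench (150,178). The grey-plate aluminium flange fits the description. I'll confirm it in an enlarged crop and measure.

```bash
cat > h.py <<'E'
import numpy as np, cv2
from cell import manip
def cam(n): 
    c=manip.camera(n); R=cv2.Rodrigues(c["rvec"])[0]; return c,R
def ray(c,uv):
    R=cv2.Rodrigues(c["rvec"])[0]; K=c["mtx"]
    d=R.T@np.linalg.inv(K)@np.array([uv[0],uv[1],1.]); o=-R.T@c["tvec"]; return o,d
def atz(c,uv,z):
    o,d=ray(c,uv); return o+d*(z-o[2])/d[2]
def proj(c,p):
    return cv2.projectPoints(np.array(p,float).reshape(-1,3),c["rvec"],c["tvec"],c["mtx"],None)[0].reshape(-1,2)
E
python3 - <<'E'
from h import *
a=cv2.imread("pics/top0.png")[125:240,280:370]; b=cv2.imread("pics/scene0.png")[220:310,180:280]
a=cv2.resize(a,None,fx=5,fy=5,interpolation=cv2.INTER_CUBIC); b=cv2.resize(b,None,fx=3.4,fy=3.4,interpolation=cv2.INTER_CUBIC)
o=np.zeros((575,800,3),np.uint8); o[:a.shape[0],:a.shape[1]]=a; o[:b.shape[0],455:455+b.shape[1]]=b[:,:345]
cv2.imwrite("pics/crop0.png",o)
E
```

```text
(no output)
```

View pics/crop0.png

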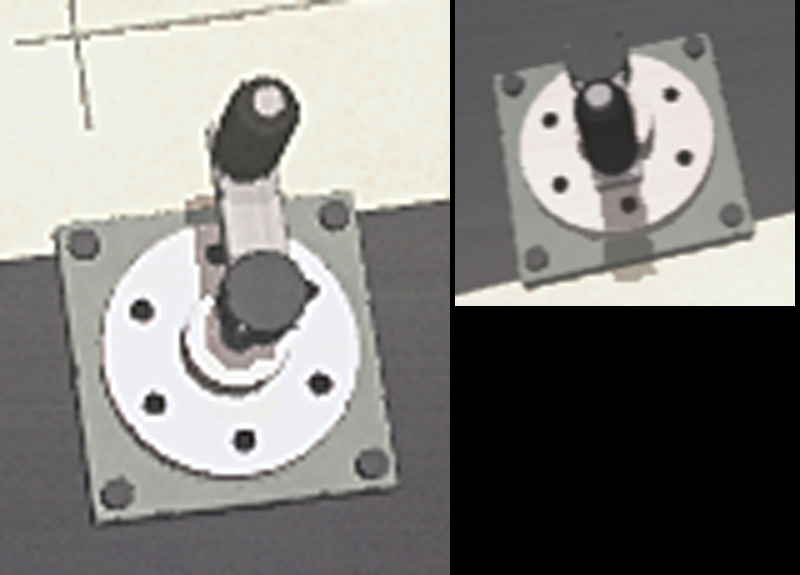

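The crop confirms it: a grey square plate with a round aluminium flange. The grip top is at top-view (333,145) and scene (222,248), and the chuck top is at (332.6,183).

```bash
python3 - <<'E'
from h import *
c,_=cam("top"); s,_=cam("scene")
np.set_printoptions(precision=4,suppress=True)
g=atz(c,(333.3,145),.171); print("grip top",g,"scene",atz(s,(222.3,247.9),.171), proj(s,g))
k=atz(c,(332.5,183),.121);print("chuck top",k)
print("boss",atz(c,(327.2,192),.048))
for z in (.0,.01,.02): print("plate",z,np.mean([atz(c,p,z) for p in [(296.8,173.5),(346.8,168),(354.3,217.8),(303.4,224)]],0))
for n,z in (("flange",.03),("flange",.02)): print(n,atz(c,(326.2,194.6),z))
d=g-k; print(np.linalg.norm(d[:2]),np.degrees(np.arctan2(d[1],d[0])))
E
```

```text
grip top [ 0.6234 -0.1589  0.171 ] scene [ 0.6207 -0.1575  0.171 ] [[221.3926 249.7639]]
chuck top [ 0.5716 -0.1623  0.121 ]
boss [ 0.5715 -0.1629  0.048 ]
plate 0.0 [ 0.5745 -0.1658  0.    ]
plate 0.01 [ 0.5724 -0.1644  0.01  ]
plate 0.02 [ 0.5704 -0.163   0.02  ]
flange [ 0.5703 -0.1633  0.03  ]
flange [ 0.5723 -0.1648  0.02  ]
0.05193757747473887 3.809243478283953
```

```bash
cat >> h.py <<'E'
from scipy.spatial.transform import Rotation as Ro
A=np.array([.5715,-.1628]); TH0=4.0
def to(targets,spin=0):
    s=manip.sense(); p=s["ee_pos"]; R=Ro.from_euler("xyz",s["tool_rot"],degrees=True)
    print("t",round(s["time_s"],2),"pos",p.round(4),"rot",s["tool_rot"].round(1),"F",s["force"].round(1),"w",round(s["width"],4))
    for t in targets:
        d=R.inv().apply(np.array(t)-p)/.03; print(dict(zip(("dx","dy","dz"),d.round(3).tolist())))
E
python3 - <<'E'
from h import *
c,_=cam("top")
for n,p in dict(blue=(293,260),purple=(441,236),other=(113,177)).items(): print(n,atz(c,p,.171))
print("cup",atz(c,(441,163),.06))
to([(.30,-.52,.27),(.6214,-.1593,.27),(.6214,-.1593,.22)])
E
```

```text
blue [ 0.4382462 -0.086759   0.171    ]
purple [ 0.46993916 -0.32308079  0.171     ]
other [0.57746757 0.19548915 0.171     ]
cup [ 0.61984573 -0.37886239  0.06      ]
t 0.3 pos [ 0.2512 -0.572   0.2133] rot [ -90.     0.  -156.3] F [-0.3 -0.6  0.2] w 0.0853
{'dx': -2.186, 'dy': -1.889, 'dz': -0.934}
{'dx': -16.83, 'dy': -1.883, 'dz': -7.635}
{'dx': -16.83, 'dy': -0.216, 'dz': -7.634}
```

arm_command(steps=[{"hand": -1, "dx": -0.8, "dy": -0.8, "dz": -0.35}, {"hand": -1, "dx": -1.9, "dy": -1.6, "dz": -0.85}, {"hand": -1, "dx": -3.1, "dy": -1.9, "dz": -1.4}, {"hand": -1, "dx": -4.3, "dy": -1.9, "dz": -1.95}, {"hand": -1, "dx": -5.5, "dy": -1.9, "dz": -2.5}])

```text
$.steps[0]: bad value
```

arm_command(steps=[{"hand": -1, "dx": -1.2, "dz": -0.55}, {"hand": -1, "dx": -2.4, "dz": -1.1}, {"hand": -1, "dx": -3.6, "dz": -1.65}, {"hand": -1, "dx": -4.8, "dz": -2.2}, {"hand": -1, "dx": -6.0, "dz": -2.7}])

```text
$.steps[0]: bad value
```

```bash
python3 - <<'E'
from h import *
to([(.6214,-.1593,.25),(.6214,-.1593,.22)])
E
```

```text
t 0.3 pos [ 0.2512 -0.572   0.2133] rot [ -90.     0.  -156.3] F [-0.3 -0.6  0.2] w 0.0853
{'dx': -16.83, 'dy': -1.216, 'dz': -7.634}
{'dx': -16.83, 'dy': -0.216, 'dz': -7.634}
```

Nothing moved. The rows probably need all five keys.

arm_command(steps=[{"hand": -1, "dx": -0.8, "dy": -0.8, "dz": -0.35, "spin": 0}, {"hand": -1, "dx": -1.9, "dy": -1.6, "dz": -0.85, "spin": 0}, {"hand": -1, "dx": -3.1, "dy": -1.9, "dz": -1.4, "spin": 0}, {"hand": -1, "dx": -4.3, "dy": -1.9, "dz": -1.95, "spin": 0}, {"hand": -1, "dx": -5.5, "dy": -1.9, "dz": -2.5, "spin": 0}])

```text
time_s: 0.72
ee_pos: [0.3734, -0.4364, 0.2719]
tool_rot: [-89.9, 0.0, -156.3]
force: [0.6, -0.8, -0.6]
width: 0.0854
```

arm_command(steps=[{"hand": -1, "dx": -1.2, "dy": 0, "dz": -0.55, "spin": 0}, {"hand": -1, "dx": -2.4, "dy": 0, "dz": -1.1, "spin": 0}, {"hand": -1, "dx": -3.6, "dy": 0, "dz": -1.65, "spin": 0}, {"hand": -1, "dx": -4.8, "dy": 0, "dz": -2.2, "spin": 0}, {"hand": -1, "dx": -6.0, "dy": 0, "dz": -2.7, "spin": 0}])

```text
time_s: 1.13
ee_pos: [0.5067, -0.2882, 0.2721]
tool_rot: [-89.9, 0.1, -156.3]
force: [0.2, -0.7, 0.0]
width: 0.0853
```

```bash
python3 - <<'E'
from h import *
to([(.6214,-.1593,.25),(.6214,-.1593,.22)])
E
```

```text
t 1.13 pos [ 0.5067 -0.2882  0.2721] rot [-8.990e+01  1.000e-01 -1.563e+02] F [ 0.2 -0.7  0. ] w 0.0853
{'dx': -5.225, 'dy': 0.735, 'dz': -2.401}
{'dx': -5.224, 'dy': 1.735, 'dz': -2.403}
```

arm_command(steps=[{"hand": -1, "dx": -1.2, "dy": 0, "dz": -0.55, "spin": 0}, {"hand": -1, "dx": -2.4, "dy": 0.2, "dz": -1.1, "spin": 0}, {"hand": -1, "dx": -3.6, "dy": 0.4, "dz": -1.65, "spin": 0}, {"hand": -1, "dx": -4.6, "dy": 0.7, "dz": -2.1, "spin": 0}, {"hand": -1, "dx": -5.22, "dy": 0.9, "dz": -2.4, "spin": 0}])

```text
time_s: 1.55
ee_pos: [0.6231, -0.1564, 0.2442]
tool_rot: [-89.9, 0.1, -156.2]
force: [-0.2, -0.5, -0.5]
width: 0.0856
```

arm_command(steps=[{"hand": -1, "dx": -0.2, "dy": 0, "dz": -0.1, "spin": 0}, {"hand": -1, "dx": -0.2, "dy": 0, "dz": -0.1, "spin": 0}])

```text
time_s: 1.72
ee_pos: [0.6279, -0.1494, 0.2433]
tool_rot: [-90.0, 0.0, -156.0]
force: [0.5, -0.5, -0.0]
width: 0.0856
```

```bash
python3 - <<'E'
from h import *
to([(.6214,-.1593,.22),(.6214,-.1593,.152)])
c=manip.camera("wrist"); cv2.imwrite("pics/w1.png",c["image"][:,:,::-1])
s=manip.sense(); R=Ro.from_euler("xyz",s["tool_rot"],degrees=True).as_matrix()
T=np.eye(4);T[:3,:3]=R;T[:3,3]=s["ee_pos"];T=T@c["T_tool_cam"]
p=np.array([[.6214,-.1593,.171],[.5715,-.1628,.121],[.5715,-.1628,.048]])
q=(np.linalg.inv(T)@np.c_[p,np.ones(3)].T)[:3]; q=c["mtx"]@q; print((q[:2]/q[2]).T)
np.save("w1T.npy",T)
E
```

```text
t 1.72 pos [ 0.6279 -0.1494  0.2433] rot [ -90.    0. -156.] F [ 0.5 -0.5 -0. ] w 0.0856
{'dx': 0.331, 'dy': 0.777, 'dz': 0.212}
{'dx': 0.333, 'dy': 3.044, 'dz': 0.211}
[[281.60637192 226.63080791]
 [260.72600791 258.5307882 ]
 [263.26258185 230.21347497]]
```

View pics/w1.png

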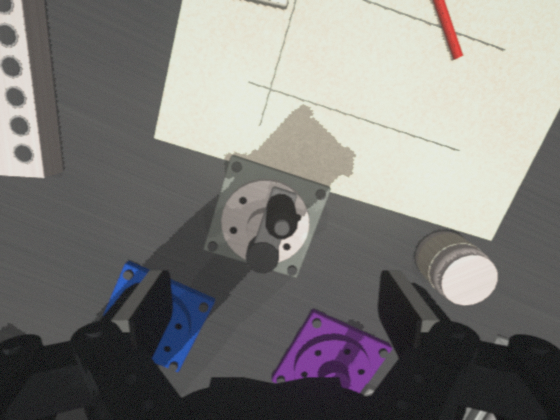

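The grip top shows at (282,228) against a prediction of (281.6,226.6), and the chuck at (263,257) against (260.7,258.5), so the model agrees to about 1–2 mm. Next I descend.

arm_command(steps=[{"hand": -1, "dx": 0.33, "dy": 0.3, "dz": 0.21, "spin": 0}, {"hand": -1, "dx": 0.33, "dy": 0.6, "dz": 0.21, "spin": 0}, {"hand": -1, "dx": 0.33, "dy": 0.8, "dz": 0.21, "spin": 0}, {"hand": -1, "dx": 0.33, "dy": 1.0, "dz": 0.21, "spin": 0}, {"hand": -1, "dx": 0.33, "dy": 1.0, "dz": 0.21, "spin": 0}])

```text
time_s: 2.18
ee_pos: [0.6191, -0.1612, 0.2119]
tool_rot: [-90.0, -0.1, -156.2]
force: [-0.5, 0.2, 0.1]
width: 0.0853
```

```bash
python3 - <<'E'
from h import *
to([(.6214,-.1593,.158)])
E
```

```text
t 2.18 pos [ 0.6191 -0.1612  0.2119] rot [-9.000e+01 -1.000e-01 -1.562e+02] F [-0.5  0.2  0.1] w 0.0853
{'dx': -0.098, 'dy': 1.798, 'dz': -0.025}
```

arm_command(steps=[{"hand": -1, "dx": -0.1, "dy": 0.5, "dz": -0.03, "spin": 0}, {"hand": -1, "dx": -0.1, "dy": 1.0, "dz": -0.03, "spin": 0}, {"hand": -1, "dx": -0.1, "dy": 1.4, "dz": -0.03, "spin": 0}, {"hand": -1, "dx": -0.1, "dy": 1.8, "dz": -0.03, "spin": 0}, {"hand": -1, "dx": -0.1, "dy": 1.8, "dz": -0.03, "spin": 0}])

```text
time_s: 2.6
ee_pos: [0.6194, -0.1585, 0.1548]
tool_rot: [-90.2, -0.3, -156.2]
force: [-0.0, 0.0, 0.0]
width: 0.0854
```

```bash
python3 - <<'E'
from h import *
to([(.6214,-.1593,.158)])
E
```

```text
t 2.6 pos [ 0.6194 -0.1585  0.1548] rot [ -90.2   -0.3 -156.2] F [-0.  0.  0.] w 0.0854
{'dx': -0.051, 'dy': -0.108, 'dz': 0.05}
```

arm_command(steps=[{"hand": -0.3, "dx": -0.06, "dy": -0.08, "dz": 0.05, "spin": 0}, {"hand": 0, "dx": -0.06, "dy": -0.08, "dz": 0.05, "spin": 0}, {"hand": 1, "dx": -0.06, "dy": -0.08, "dz": 0.05, "spin": 0}, {"hand": 1, "dx": -0.06, "dy": -0.08, "dz": 0.05, "spin": 0}, {"hand": 1, "dx": -0.06, "dy": -0.08, "dz": 0.05, "spin": 0}], newtons=40)

```text
time_s: 3.02
ee_pos: [0.6222, -0.1594, 0.158]
tool_rot: [-90.2, -0.3, -156.2]
force: [-0.2, -0.6, -0.7]
width: 0.0259
```

arm_command(steps=[{"hand": 1, "dx": 0, "dy": 0, "dz": 0, "spin": 0}, {"hand": 1, "dx": 0, "dy": 0, "dz": 0, "spin": 0}, {"hand": 1, "dx": 0, "dy": 0, "dz": 0, "spin": 0}])

```text
time_s: 3.27
ee_pos: [0.6224, -0.1594, 0.1583]
tool_rot: [-90.2, -0.2, -156.2]
force: [0.0, -0.6, -0.4]
width: 0.0002
```

```bash
python3 - <<'E'
from h import *
to([(.6214,-.1593,.158)])
s=manip.sense();print(s["wrist_torque"])
c=manip.camera("wrist"); cv2.imwrite("pics/w2.png",c["image"][:,:,::-1])
E
```

```text
t 3.27 pos [ 0.6224 -0.1594  0.1583] rot [ -90.2   -0.2 -156.2] F [ 0.  -0.6 -0.4] w 0.0002
{'dx': 0.029, 'dy': 0.012, 'dz': -0.017}
[-0.05206735 -0.0216209  -0.02923716]
```

View pics/w2.png

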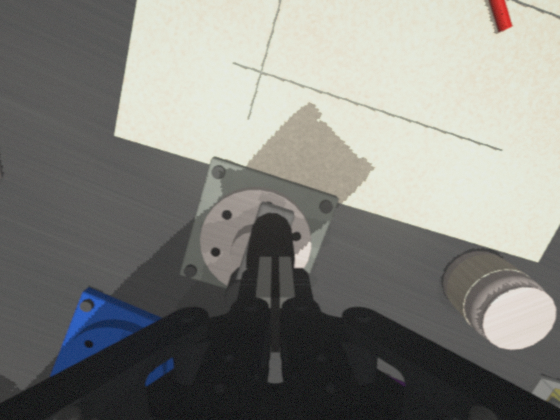

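The fingers closed on nothing (width 0). The grip is still visible ahead of them at about (272,228). I'll work out the offset.

```bash
python3 - <<'E'
from h import *
np.set_printoptions(precision=4,suppress=True)
s=manip.sense(); R=Ro.from_euler("xyz",s["tool_rot"],degrees=True).as_matrix()
c=manip.camera("wrist")
T=np.eye(4);T[:3,:3]=R;T[:3,3]=s["ee_pos"];Tc=T@c["T_tool_cam"]
def pw(p):
    p=np.atleast_2d(p);q=(np.linalg.inv(Tc)@np.c_[p,np.ones(len(p))].T)[:3]; q=c["mtx"]@q; return (q[:2]/q[2]).T
print(pw([[.6214,-.1593,.171],[.5715,-.1628,.121],[.5715,-.1628,.048],s["ee_pos"],s["ee_pos"]+R[:,1]*.022]))
print(R)
for n in("scene","top"):
    k=manip.camera(n); 
    P=proj(k,[s["ee_pos"],[.6214,-.1593,.171],[.5715,-.1628,.121],s["ee_pos"]+R[:,1]*.022]); print(n,P)
    u,v=P[0].astype(int); im=k["image"][v-60:v+60,u-80:u+80,::-1]
    cv2.imwrite(f"pics/{n}2.png",cv2.resize(im,None,fx=5,fy=5,interpolation=cv2.INTER_CUBIC)); print(u-80,v-60)
E
```

```text
[[272.7754 271.7372]
 [246.9383 302.761 ]
 [253.8832 255.401 ]
 [273.8305 258.4832]
 [273.9548 241.9505]]
[[-0.9149 -0.0052  0.4037]
 [-0.4037  0.0011 -0.9149]
 [ 0.0043 -1.     -0.0031]]
scene [[222.0636 253.1096]
 [221.003  248.506 ]
 [220.7285 234.3298]
 [223.8096 259.5925]]
142 193
top [[332.4906 148.0481]
 [333.6184 146.1695]
 [332.7764 183.0331]
 [330.6155 152.0603]]
252 88
```

View pics/scene2.png

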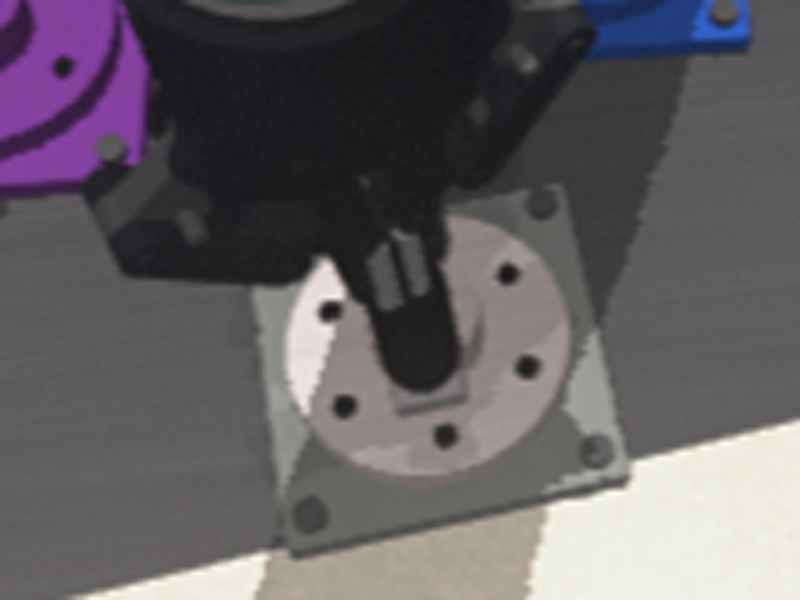

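View pics/top2.png

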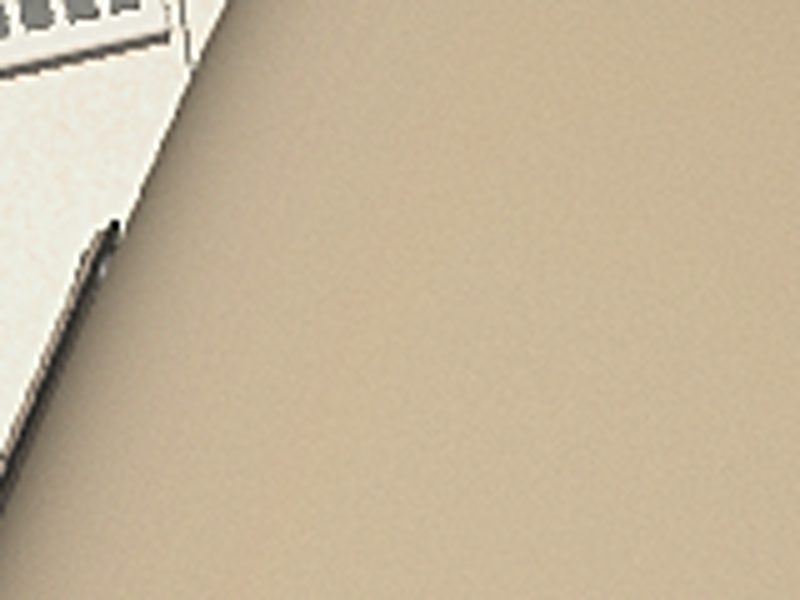

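```bash
python3 - <<'E'
import cv2,numpy as np
a=cv2.imread("pics/w2.png")[190:300,200:350]
a=np.clip((a/255.)**.5*255,0,255).astype(np.uint8)
cv2.imwrite("pics/w2c.png",cv2.resize(a,None,fx=5,fy=5,interpolation=cv2.INTER_CUBIC))
a=cv2.imread("pics/scene2.png")[150:450,250:550]
a=np.clip((a/255.)**.5*255,0,255).astype(np.uint8)
cv2.imwrite("pics/s2c.png",cv2.resize(a,None,fx=2,fy=2))
E
```

```text
(no output)
```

View pics/w2c.png

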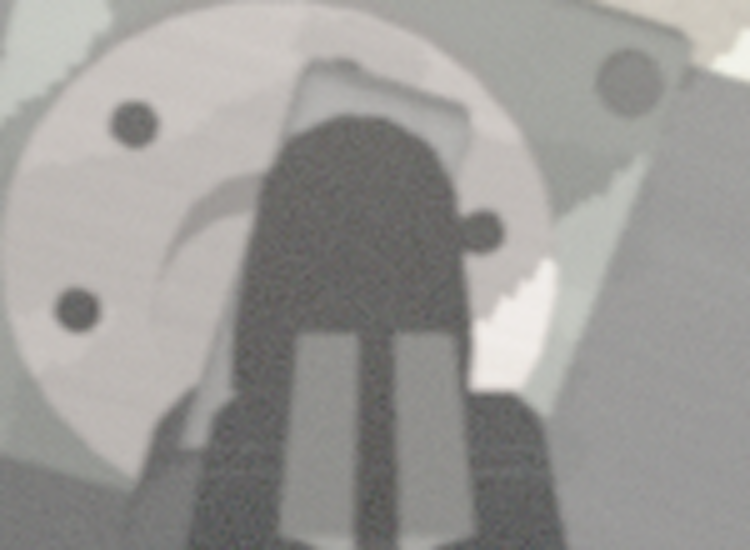

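View pics/s2c.png

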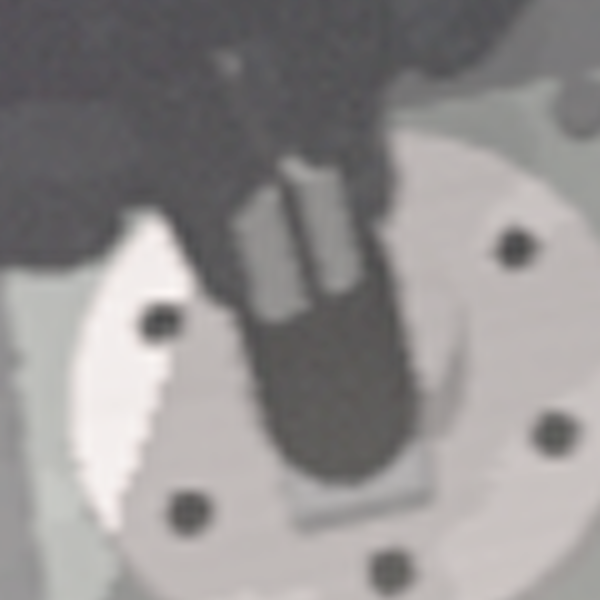

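```bash
python3 - <<'E'
from h import *
np.set_printoptions(precision=4,suppress=True)
s=manip.sense(); R=Ro.from_euler("xyz",s["tool_rot"],degrees=True).as_matrix()
c=manip.camera("wrist")
T=np.eye(4);T[:3,:3]=R;T[:3,3]=s["ee_pos"];Tc=T@c["T_tool_cam"]
k=manip.camera("scene")
def tri(uw,us):
    d1=Tc[:3,:3]@np.linalg.inv(c["mtx"])@np.r_[uw,1]; o1=Tc[:3,3]
    o2,d2=ray(k,us); 
    x=np.linalg.lstsq(np.c_[d1,-d2],o2-o1,rcond=None)[0]; a=o1+d1*x[0]; b=o2+d2*x[1]; m=(a+b)/2
    print("mid",m,"gap",np.linalg.norm(a-b),"tool",R.T@(m-s["ee_pos"]))
tri((275,256.6),(223,253.5))
tri((275,256.6),(223,256))
# grip bottom/outer edge
tri((272,213.5),(226,269.5))
def pw(p):
    p=np.atleast_2d(p);q=(np.linalg.inv(Tc)@np.c_[p,np.ones(len(p))].T)[:3]; q=c["mtx"]@q; return (q[:2]/q[2]).T
for x in(-.011,.011):
  for y in (0,.01,.022): print(x,y,pw(s["ee_pos"]+R@[x,y,0]), proj(k,s["ee_pos"]+R@[x,y,0]))
E
```

```text
mid [ 0.6282 -0.1573  0.1691] gap 0.0005104113166384349 tool [-0.0063 -0.0111  0.0005]
mid [ 0.6218 -0.1598  0.1508] gap 0.003218538964555927 tool [0.0005 0.0073 0.0003]
mid [ 0.6308 -0.1562  0.1179] gap 0.004925591983013649 tool [-0.0093  0.0401  0.0007]
-0.011 0 [[273.8308 237.7048]] [[225.6723 259.2397]]
-0.011 0.01 [[273.8918 230.6826]] [[226.4322 262.1693]]
-0.011 0.022 [[273.9571 223.1804]] [[227.3135 265.5671]]
0.011 0 [[273.8299 278.5227]] [[218.5199 247.0663]]
0.011 0.01 [[273.889  269.6453]] [[219.3753 250.1299]]
0.011 0.022 [[273.9523 260.1241]] [[220.3681 253.6853]]
```

```bash
python3 - <<'E'
from h import *
np.set_printoptions(precision=1,suppress=True)
c=manip.camera("wrist"); Ti=np.linalg.inv(c["T_tool_cam"])
def pt(p):
    q=c["mtx"]@(Ti@np.r_[p,1])[:3]; return q[:2]/q[2]
for z in(.0425,):
  for y in (-.03,-.02,-.01,0,.009):
    print(y,[pt([x,y,z]) for x in(-.011,.011)])
a=cv2.imread("pics/w1.png")[230:400,90:470]
a=np.clip((a/255.)**.5*255,0,255).astype(np.uint8)
cv2.imwrite("pics/w1c.png",cv2.resize(a,None,fx=2.1,fy=2.1,interpolation=cv2.INTER_CUBIC))
s=manip.sense(); R=Ro.from_euler("xyz",s["tool_rot"],degrees=True).as_matrix()
T=np.eye(4);T[:3,:3]=R;T[:3,3]=s["ee_pos"];Tc=T@c["T_tool_cam"]
d=Tc[:3,:3]@np.linalg.inv(c["mtx"])@np.array([[220,172,1],[325,206,1],[190,271,1.]]).T
k,_=cam("top");p=[]
for j in range(3):
    x=Tc[:3,3]+d[:,j]*(.012-Tc[2,3])/d[2,j]; p.append(x); 
print(np.array(p)*1000)
for q in [(296.5,173.5),(346.8,168),(354.3,217.8),(303.4,224)]: print(atz(k,q,.012)*1000)
print(s["qpos"])
E
```

```text
-0.03 [array([378.6, 264.5]), array([374.2, 312.1])]
-0.02 [array([372.1, 254.5]), array([368.2, 299.6])]
-0.01 [array([366.3, 245.6]), array([362.8, 288.5])]
0 [array([361.2, 237.8]), array([358.1, 278.6])]
0.009 [array([357.1, 231.4]), array([354.2, 270.6])]
[[ 617.1 -108.8   12. ]
 [ 626.6 -207.    12. ]
 [ 515.8 -117.3   12. ]]
[ 617.7 -109.2   12. ]
[ 626.8 -209.2   12. ]
[ 526.7 -218.6   12. ]
[ 517. -119.   12.]
[-20.1  19.6  -3.2  67.5  -0.  136.1]
```

View pics/w1c.png

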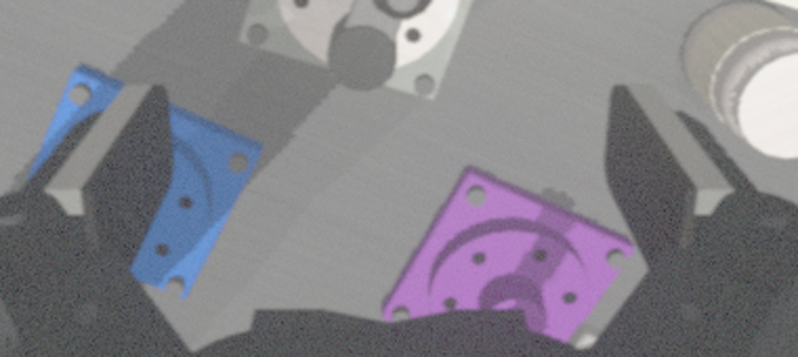

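The pose itself checks out: plate screws agree between the wrist and top cameras to about 2 mm. The visible fingertips, though, project to about 22 mm *behind* the TCP when shut, not 22 mm ahead. So they closed above the grip. I'll open and check the tip height against the scene camera before going lower.

arm_command(steps=[{"hand": -1, "dx": 0.03, "dy": 0, "dz": -0.02, "spin": 0}, {"hand": -1, "dx": 0.03, "dy": 0, "dz": -0.02, "spin": 0}, {"hand": -1, "dx": 0.03, "dy": 0, "dz": -0.02, "spin": 0}, {"hand": -1, "dx": 0.03, "dy": 0, "dz": -0.02, "spin": 0}, {"hand": -1, "dx": 0.03, "dy": 0, "dz": -0.02, "spin": 0}])

```text
time_s: 4.08
ee_pos: [0.6211, -0.1592, 0.158]
tool_rot: [-90.2, -0.3, -156.2]
force: [-1.2, 0.2, 0.4]
width: 0.0602
```

```bash
python3 - <<'E'
from h import *
to([(.6214,-.1593,.158),(.6214,-.1593,.114)])
k=manip.camera("scene"); w=manip.camera("wrist"); 
a=k["image"][190:310,140:300,::-1]; b=w["image"][190:310,140:400,::-1]
f=lambda a:np.clip((a/255.)**.5*255,0,255).astype(np.uint8)
cv2.imwrite("pics/s3.png",cv2.resize(f(a),None,fx=5,fy=5,interpolation=cv2.INTER_CUBIC))
cv2.imwrite("pics/w3.png",cv2.resize(f(b),None,fx=3,fy=3,interpolation=cv2.INTER_CUBIC))
E
```

```text
t 4.08 pos [ 0.6211 -0.1592  0.158 ] rot [ -90.2   -0.3 -156.2] F [-1.2  0.2  0.4] w 0.0602
{'dx': -0.007, 'dy': -0.0, 'dz': 0.007}
{'dx': -0.014, 'dy': 1.466, 'dz': 0.011}
```

View pics/s3.png

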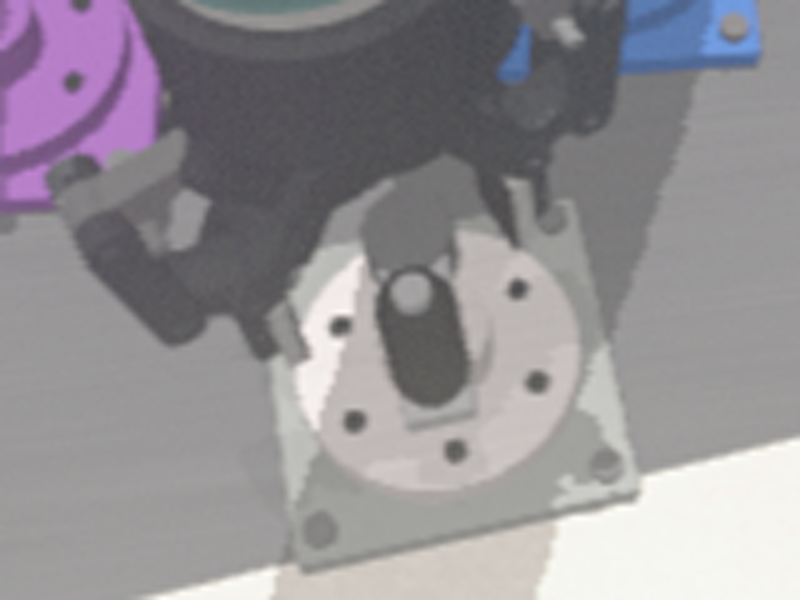

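View pics/w3.png

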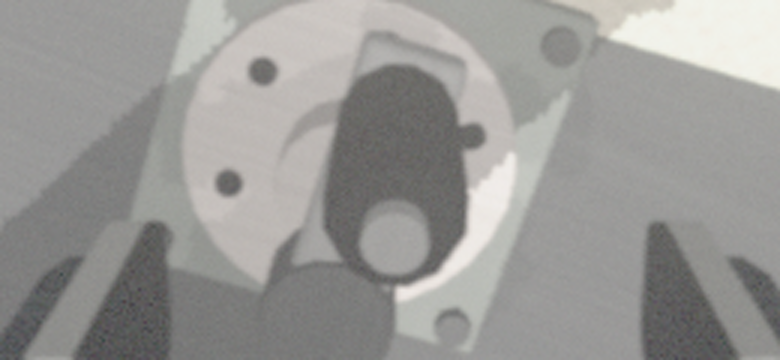

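```bash
python3 - <<'E'
from h import *
np.set_printoptions(precision=4,suppress=True)
s=manip.sense(); R=Ro.from_euler("xyz",s["tool_rot"],degrees=True).as_matrix()
c=manip.camera("wrist")
T=np.eye(4);T[:3,:3]=R;T[:3,3]=s["ee_pos"];Tc=T@c["T_tool_cam"]
k=manip.camera("scene")
def tri(uw,us):
    d1=Tc[:3,:3]@np.linalg.inv(c["mtx"])@np.r_[uw,1]; o1=Tc[:3,3]
    o2,d2=ray(k,us); 
    x=np.linalg.lstsq(np.c_[d1,-d2],o2-o1,rcond=None)[0]; a=o1+d1*x[0]; b=o2+d2*x[1]; m=(a+b)/2
    print("mid",m,"gap",np.linalg.norm(a-b),"tool",R.T@(m-s["ee_pos"]))
tri((366.7,264.5),(199.8,261.4))
tri((362,264.5),(201,261.4))
tri((271.7,268.3),(222.2,248.4))
print(s["width"])
E
```

```text
mid [ 0.6499 -0.1847  0.198 ] gap 6.071677828866371e-05 tool [-0.0158 -0.0402  0.0348]
mid [ 0.649  -0.1836  0.1964] gap 0.0006384426594717193 tool [-0.0154 -0.0386  0.0334]
mid [ 0.6232 -0.1573  0.1744] gap 0.000132040090501771 tool [-0.0026 -0.0164 -0.0009]
0.07460855227231583
```

The tips are confirmed at about 39 mm behind the TCP with the gripper 75 mm open, so they are really 40-odd mm shorter than documented. To put the pads on the grip, the TCP has to go down to z≈0.112. I'll do it in stages, watching the force.

arm_command(steps=[{"hand": -1, "dx": -0.04, "dy": 0.3, "dz": 0, "spin": 0}, {"hand": -1, "dx": -0.04, "dy": 0.6, "dz": 0, "spin": 0}, {"hand": -1, "dx": -0.04, "dy": 0.9, "dz": 0, "spin": 0}, {"hand": -1, "dx": -0.04, "dy": 1.0, "dz": 0, "spin": 0}, {"hand": -1, "dx": -0.04, "dy": 1.0, "dz": 0, "spin": 0}])

```text
time_s: 4.7
ee_pos: [0.6205, -0.1581, 0.1257]
tool_rot: [-90.4, -0.4, -156.2]
force: [-1.0, 0.3, -0.1]
width: 0.0852
```

```bash
python3 - <<'E'
from h import *
to([(.6222,-.1590,.112)])
k=manip.camera("scene"); w=manip.camera("wrist"); 
a=k["image"][190:310,140:300,::-1]; b=w["image"][190:420,140:400,::-1]
f=lambda a:np.clip((a/255.)**.5*255,0,255).astype(np.uint8)
a=cv2.resize(f(a),None,fx=2.5,fy=2.5,interpolation=cv2.INTER_CUBIC);b=cv2.resize(f(b),None,fx=1.5,fy=1.5,interpolation=cv2.INTER_CUBIC)
o=np.zeros((345,790,3),np.uint8);o[:300,:400]=a;o[:345,400:790]=b
cv2.imwrite("pics/s4.png",o)
E
```

```text
t 4.7 pos [ 0.6205 -0.1581  0.1257] rot [ -90.4   -0.4 -156.2] F [-1.   0.3 -0.1] w 0.0852
{'dx': -0.042, 'dy': 0.456, 'dz': 0.053}
```

View pics/s4.png

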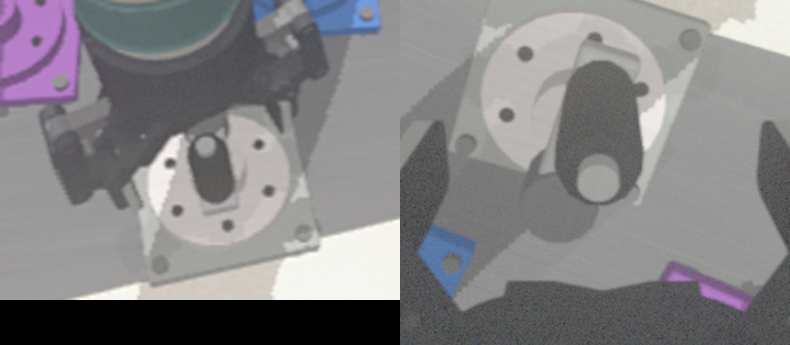

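The grip is centred between the open fingers, with its top at wrist (272,310), and there is no contact force. Next I go down the rest and close.

arm_command(steps=[{"hand": -1, "dx": -0.03, "dy": 0.2, "dz": 0.03, "spin": 0}, {"hand": -1, "dx": -0.03, "dy": 0.42, "dz": 0.03, "spin": 0}, {"hand": -0.3, "dx": -0.03, "dy": 0.45, "dz": 0.03, "spin": 0}, {"hand": 0, "dx": -0.03, "dy": 0.45, "dz": 0.03, "spin": 0}, {"hand": 1, "dx": -0.03, "dy": 0.45, "dz": 0.03, "spin": 0}], newtons=40)

```text
time_s: 5.22
ee_pos: [0.6227, -0.1589, 0.1137]
tool_rot: [-90.2, -0.3, -156.2]
force: [-0.1, -0.9, -0.4]
width: 0.0515
```

arm_command(steps=[{"hand": 1, "dx": 0, "dy": 0, "dz": 0, "spin": 0}, {"hand": 1, "dx": 0, "dy": 0, "dz": 0, "spin": 0}, {"hand": 1, "dx": 0, "dy": 0, "dz": 0, "spin": 0}, {"hand": 1, "dx": 0, "dy": 0, "dz": 0, "spin": 0}])

```text
time_s: 5.55
ee_pos: [0.6226, -0.1583, 0.1142]
tool_rot: [-90.3, -0.3, -156.2]
force: [-0.9, 2.3, 1.9]
width: 0.023
```

```bash
python3 - <<'E'
from h import *
to([(.6222,-.1590,.112)])
k=manip.camera("scene"); w=manip.camera("wrist"); 
a=k["image"][190:310,140:300,::-1]; b=w["image"][190:420,140:400,::-1]
f=lambda a:np.clip((a/255.)**.5*255,0,255).astype(np.uint8)
a=cv2.resize(f(a),None,fx=2.5,fy=2.5,interpolation=cv2.INTER_CUBIC);b=cv2.resize(f(b),None,fx=1.5,fy=1.5,interpolation=cv2.INTER_CUBIC)
o=np.zeros((345,790,3),np.uint8);o[:300,:400]=a;o[:345,400:790]=b
cv2.imwrite("pics/s5.png",o)
E
```

```text
t 5.55 pos [ 0.6226 -0.1583  0.1142] rot [ -90.3   -0.3 -156.2] F [-0.9  2.3  1.9] w 0.023
{'dx': 0.022, 'dy': 0.074, 'dz': 0.015}
```

View pics/s5.png

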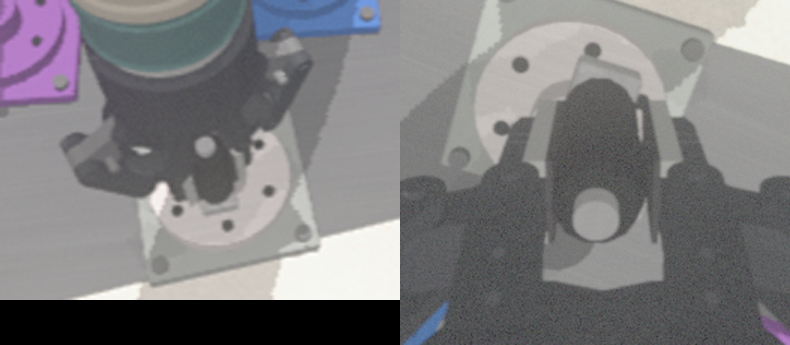

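It is held: width 23 mm, pads either side of the black grip, which is still upright. Next I plan the arc.

```bash
cat >> h.py <<'E'
A=np.array([.5718,-.163]); TH0=4.5; Z0=.114
def arc(phis,rad=.050):  # phi = crank angle deg (cw +)
    s=manip.sense(); p=s["ee_pos"]; R=Ro.from_euler("xyz",s["tool_rot"],degrees=True)
    d=p[:2]-A; ph=(TH0-np.degrees(np.arctan2(d[1],d[0])))%360
    er=d/np.linalg.norm(d); et=np.array([er[1],-er[0]])
    F=s["force"]
    print("t",round(s["time_s"],2),"pos",p.round(4),"phi",round(ph,1),"r",round(1e3*np.linalg.norm(d),1),"F",F.round(1),"Frad",round(F[:2]@er,1),"Ftan",round(F[:2]@et,1),"w",round(s["width"],4),"rot",s["tool_rot"].round(1),"tau",s["wrist_torque"].round(2))
    for f in phis:
        a=np.radians(TH0-f); t=np.r_[A+rad*np.array([np.cos(a),np.sin(a)]),Z0-.00175*f/360]
        x=R.inv().apply(t-p)/.03; print(f,*("%.2f"%v for v in x))
E
python3 -c "
from h import *
arc([8,16,25,35,45])"
```

```text
t 5.65 pos [ 0.6227 -0.1584  0.1141] phi 359.3 r 51.1 F [-1.3  2.   3.4] Frad -1.1 Ftan -2.1 w 0.0231 rot [ -90.3   -0.3 -156.2] tau [ 0.66  0.29 -0.01]
8 0.13 0.01 0.22
16 0.25 0.01 0.42
25 0.42 0.01 0.62
35 0.64 0.01 0.81
45 0.89 0.01 0.96
```

arm_command(steps=[{"hand": 1, "dx": 0.13, "dy": 0.01, "dz": 0.22, "spin": 0}, {"hand": 1, "dx": 0.25, "dy": 0.01, "dz": 0.42, "spin": 0}, {"hand": 1, "dx": 0.42, "dy": 0.01, "dz": 0.62, "spin": 0}, {"hand": 1, "dx": 0.64, "dy": 0.01, "dz": 0.81, "spin": 0}, {"hand": 1, "dx": 0.89, "dy": 0.01, "dz": 0.96, "spin": 0}])

```text
time_s: 6.07
ee_pos: [0.6112, -0.1944, 0.114]
tool_rot: [-90.4, -0.1, -156.1]
force: [2.0, 5.8, 0.6]
width: 0.023
```

```bash
python3 -c "
from h import *
arc([52,60,69,79,89])"
```

```text
t 6.07 pos [ 0.6112 -0.1944  0.114 ] phi 43.1 r 50.4 F [2.  5.8 0.6] Frad -2.1 Ftan -5.7 w 0.023 rot [-9.040e+01 -1.000e-01 -1.561e+02] tau [ 1.24 -0.38  0.  ]
52 0.25 0.01 0.09
60 0.47 0.01 0.15
69 0.73 0.01 0.18
79 1.02 0.01 0.16
89 1.30 0.02 0.09
```

arm_command(steps=[{"hand": 1, "dx": 0.25, "dy": 0.01, "dz": 0.09, "spin": 0}, {"hand": 1, "dx": 0.47, "dy": 0.01, "dz": 0.15, "spin": 0}, {"hand": 1, "dx": 0.73, "dy": 0.01, "dz": 0.18, "spin": 0}, {"hand": 1, "dx": 1.02, "dy": 0.01, "dz": 0.16, "spin": 0}, {"hand": 1, "dx": 1.3, "dy": 0.02, "dz": 0.09, "spin": 0}])

```text
time_s: 6.48
ee_pos: [0.5786, -0.2128, 0.1137]
tool_rot: [-90.3, 0.2, -156.1]
force: [4.5, 3.6, -1.5]
width: 0.0225
```

```bash
python3 -c "
from h import *
arc([97,105,114,124,134])"
```

```text
t 6.48 pos [ 0.5786 -0.2128  0.1137] phi 86.8 r 50.2 F [ 4.5  3.6 -1.5] Frad -2.9 Ftan -5.0 w 0.0225 rot [ -90.3    0.2 -156.1] tau [ 0.78 -1.18 -0.02]
97 0.28 0.01 -0.12
105 0.48 0.01 -0.23
114 0.68 0.01 -0.40
124 0.87 0.01 -0.62
134 1.02 0.01 -0.86
```

arm_command(steps=[{"hand": 1, "dx": 0.28, "dy": 0.01, "dz": -0.12, "spin": 0}, {"hand": 1, "dx": 0.48, "dy": 0.01, "dz": -0.23, "spin": 0}, {"hand": 1, "dx": 0.68, "dy": 0.01, "dz": -0.4, "spin": 0}, {"hand": 1, "dx": 0.87, "dy": 0.01, "dz": -0.62, "spin": 0}, {"hand": 1, "dx": 1.02, "dy": 0.01, "dz": -0.86, "spin": 0}])

```text
time_s: 6.9
ee_pos: [0.5425, -0.2033, 0.1138]
tool_rot: [-90.0, 0.5, -156.1]
force: [7.0, 0.2, -4.9]
width: 0.0229
```

```bash
python3 -c "
from h import *
arc([142,151,160,168,175,180,181])"
```

```text
t 6.9 pos [ 0.5425 -0.2033  0.1138] phi 130.5 r 49.8 F [ 7.   0.2 -4.9] Frad -4.2 Ftan -5.6 w 0.0229 rot [ -90.     0.5 -156.1] tau [-0.37 -1.44  0.01]
142 0.14 0.01 -0.30
151 0.21 0.01 -0.56
160 0.23 0.02 -0.82
168 0.22 0.02 -1.05
175 0.18 0.02 -1.25
180 0.14 0.02 -1.39
181 0.13 0.02 -1.41
```

arm_command(steps=[{"hand": 1, "dx": 0.14, "dy": 0.02, "dz": -0.3, "spin": 0}, {"hand": 1, "dx": 0.21, "dy": 0.03, "dz": -0.56, "spin": 0}, {"hand": 1, "dx": 0.23, "dy": 0.03, "dz": -0.82, "spin": 0}, {"hand": 1, "dx": 0.22, "dy": 0.03, "dz": -1.05, "spin": 0}, {"hand": 1, "dx": 0.18, "dy": 0.03, "dz": -1.25, "spin": 0}])

```text
time_s: 7.32
ee_pos: [0.5233, -0.1738, 0.1136]
tool_rot: [-89.6, 0.4, -156.2]
force: [0.9, -3.9, -0.5]
width: 0.0227
```

```bash
python3 -c "
from h import *
arc([175,178,180,181,182])"
```

```text
t 7.32 pos [ 0.5233 -0.1738  0.1136] phi 171.9 r 49.7 F [ 0.9 -3.9 -0.5] Frad -0.0 Ftan -4.0 w 0.0227 rot [ -89.6    0.4 -156.2] tau [-1.31 -0.27 -0.  ]
175 -0.01 0.01 -0.09
178 -0.03 0.01 -0.17
180 -0.05 0.02 -0.23
181 -0.06 0.02 -0.26
182 -0.07 0.02 -0.28
```

arm_command(steps=[{"hand": 1, "dx": -0.01, "dy": 0.01, "dz": -0.09, "spin": 0}, {"hand": 1, "dx": -0.03, "dy": 0.01, "dz": -0.17, "spin": 0}, {"hand": 1, "dx": -0.05, "dy": 0.02, "dz": -0.23, "spin": 0}, {"hand": 1, "dx": -0.05, "dy": 0.02, "dz": -0.23, "spin": 0}, {"hand": 1, "dx": -0.05, "dy": 0.02, "dz": -0.23, "spin": 0}])

```text
time_s: 7.73
ee_pos: [0.522, -0.1673, 0.1134]
tool_rot: [-89.6, 0.4, -156.2]
force: [0.6, -3.6, 2.6]
width: 0.023
```

```bash
python3 - <<'E'
from h import *
arc([180])
k=manip.camera("scene"); w=manip.camera("wrist"); t=manip.camera("top")
print(proj(t,[[.5218,-.167,.171],[.5718,-.163,.121]]))
a=k["image"][190:310,140:300,::-1]; b=w["image"][190:420,140:400,::-1]
f=lambda a:np.clip((a/255.)**.5*255,0,255).astype(np.uint8)
a=cv2.resize(f(a),None,fx=2.5,fy=2.5,interpolation=cv2.INTER_CUBIC);b=cv2.resize(f(b),None,fx=1.5,fy=1.5,interpolation=cv2.INTER_CUBIC)
o=np.zeros((345,790,3),np.uint8);o[:300,:400]=a;o[:345,400:790]=b
cv2.imwrite("pics/s6.png",o)
E
```

```text
t 7.73 pos [ 0.522  -0.1673  0.1134] phi 179.6 r 50.0 F [ 0.6 -3.6  2.6] Frad -0.3 Ftan -3.6 w 0.023 rot [ -89.6    0.4 -156.2] tau [-1.03 -0.04  0.  ]
180 -0.00 0.01 -0.01
[[341.44557534 206.13266873]
 [332.88368745 182.86062007]]
```

View pics/s6.png

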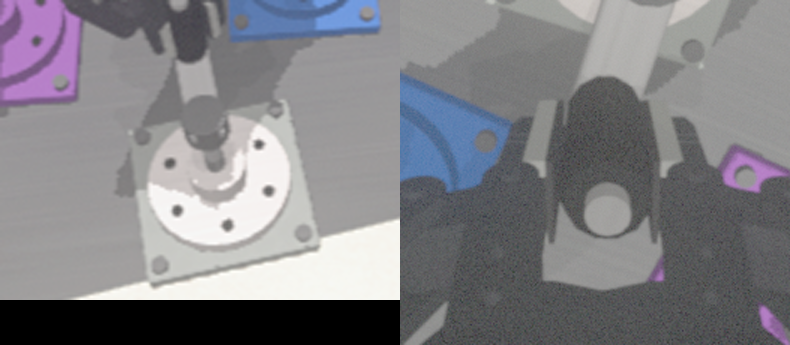

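```bash
cat >> h.py <<'E'
def gripw(name,z,show=True):
    s=manip.sense(); w=manip.camera("wrist"); im=w["image"]
    R=Ro.from_euler("xyz",s["tool_rot"],degrees=True).as_matrix()
    T=np.eye(4);T[:3,:3]=R;T[:3,3]=s["ee_pos"];T=T@w["T_tool_cam"]
    g=im.astype(int).mean(2)
    sub=im[290:370,235:315,::-1]
    f=np.clip((sub/255.)**.5*255,0,255).astype(np.uint8)
    gg=cv2.medianBlur(f[:,:,1],5)
    n,l,st,ce=cv2.connectedComponentsWithStats(((gg>125)&(gg<200)).astype(np.uint8))
    for i in range(1,n):
        if 150<st[i,4]<1200:
            u=ce[i]+[235,290]; d=T[:3,:3]@np.linalg.inv(w["mtx"])@np.r_[u,1]; P=T[:3,3]+d*(z-T[2,3])/d[2]
            e=P[:2]-A; print("blob",st[i],u.round(1),P.round(4),"phi",round((TH0-np.degrees(np.arctan2(e[1],e[0])))%360,1),"r",np.linalg.norm(e).round(4))
    cv2.imwrite(f"pics/{name}.png",cv2.resize(f,None,fx=5,fy=5,interpolation=cv2.INTER_CUBIC))
E
python3 -c "
from h import *
gripw('g1',.170)"
```

```text
(no output)
```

View pics/g1.png

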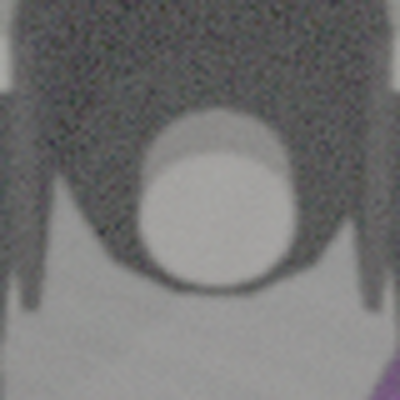

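```bash
python3 - <<'E'
from h import *
w=manip.camera("wrist")
def P(u,pos,rot,z):
    R=Ro.from_euler("xyz",rot,degrees=True).as_matrix();T=np.eye(4);T[:3,:3]=R;T[:3,3]=pos;T=T@w["T_tool_cam"]
    d=T[:3,:3]@np.linalg.inv(w["mtx"])@np.r_[u,1];p=T[:3,3]+d*(z-T[2,3])/d[2]; return p.round(4), (R.T@(p-pos)).round(4)
s=manip.sense()
for n in ("s5","s6"):
    a=cv2.imread(f"pics/{n}.png")[150:260,540:680]; g=cv2.medianBlur(a[:,:,1],5)
    cv2.imwrite(f"pics/{n}z.png",cv2.resize(a,None,fx=3,fy=3))
for z in (.171,.175):
  print(P((140+196/1.5,190+217/1.5),[.6226,-.1583,.1142],[-90.3,-.3,-156.2],z))
  print(P((278.6,333.6),s["ee_pos"],s["tool_rot"],z))
a=cv2.imread("pics/s5z.png");b=cv2.imread("pics/s6z.png");cv2.imwrite("pics/zz.png",np.vstack([a,b])[:600])
E
```

```text
(array([ 0.6202, -0.1587,  0.171 ]), array([ 0.0026, -0.0568, -0.0009]))
(array([ 0.5208, -0.1693,  0.171 ]), array([ 0.0016, -0.0577,  0.0018]))
(array([ 0.6229, -0.1576,  0.175 ]), array([-0.0003, -0.0608, -0.0009]))
(array([ 0.5233, -0.1681,  0.175 ]), array([-0.0013, -0.0617,  0.0017]))
```

View pics/zz.png

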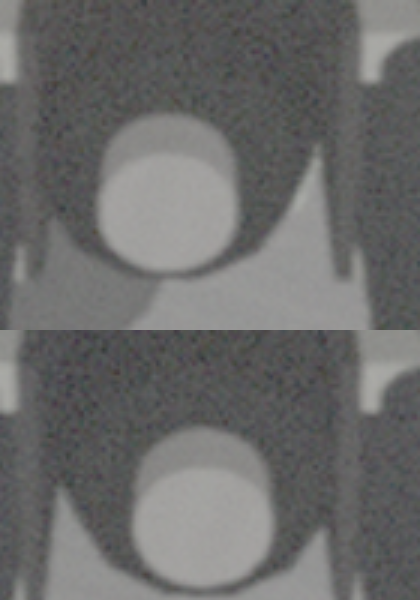

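Half turn reached: TCP sweep is about 180° and the grip-cap sweep about 179°. I hold briefly, then go back a quarter turn to phi = 90.

arm_command(steps=[{"hand": 1, "dx": 0, "dy": 0, "dz": -0.02, "spin": 0}, {"hand": 1, "dx": 0, "dy": 0, "dz": -0.03, "spin": 0}, {"hand": 1, "dx": 0, "dy": 0, "dz": -0.03, "spin": 0}, {"hand": 1, "dx": 0, "dy": 0, "dz": -0.03, "spin": 0}])

```text
time_s: 8.32
ee_pos: [0.5218, -0.1664, 0.1133]
tool_rot: [-89.6, 0.4, -156.2]
force: [1.2, -3.9, 2.7]
width: 0.0228
```

```bash
python3 -c "
from h import *
arc([174,167,159,150,141])"
```

```text
t 8.32 pos [ 0.5218 -0.1664  0.1133] phi 180.6 r 50.1 F [ 1.2 -3.9  2.7] Frad -0.9 Ftan -3.9 w 0.0228 rot [ -89.6    0.4 -156.2] tau [-1.05 -0.2   0.01]
174 0.05 0.01 0.18
167 0.09 0.01 0.39
159 0.09 0.01 0.62
150 0.07 0.01 0.88
141 -0.00 0.01 1.13
```

arm_command(steps=[{"hand": 1, "dx": 0.05, "dy": 0.01, "dz": 0.18, "spin": 0}, {"hand": 1, "dx": 0.09, "dy": 0.01, "dz": 0.39, "spin": 0}, {"hand": 1, "dx": 0.09, "dy": 0.01, "dz": 0.62, "spin": 0}, {"hand": 1, "dx": 0.07, "dy": 0.01, "dz": 0.88, "spin": 0}, {"hand": 1, "dx": 0.0, "dy": 0.01, "dz": 1.13, "spin": 0}])

```text
time_s: 8.73
ee_pos: [0.5329, -0.1944, 0.1131]
tool_rot: [-90.1, 0.3, -156.1]
force: [-5.7, 2.7, 11.4]
width: 0.0229
```

```bash
python3 -c "
from h import *
arc([135,127,119,111,103])"
```

```text
t 8.73 pos [ 0.5329 -0.1944  0.1131] phi 145.6 r 50.0 F [-5.7  2.7 11.4] Frad 2.8 Ftan 5.7 w 0.0229 rot [ -90.1    0.3 -156.1] tau [ 0.76  1.13 -0.02]
135 -0.11 -0.01 0.29
127 -0.22 -0.01 0.49
119 -0.36 -0.01 0.67
111 -0.53 -0.01 0.84
103 -0.72 -0.01 0.97
```

arm_command(steps=[{"hand": 1, "dx": -0.11, "dy": -0.03, "dz": 0.29, "spin": 0}, {"hand": 1, "dx": -0.22, "dy": -0.03, "dz": 0.49, "spin": 0}, {"hand": 1, "dx": -0.36, "dy": -0.04, "dz": 0.67, "spin": 0}, {"hand": 1, "dx": -0.53, "dy": -0.04, "dz": 0.84, "spin": 0}, {"hand": 1, "dx": -0.72, "dy": -0.04, "dz": 0.97, "spin": 0}])

```text
time_s: 9.15
ee_pos: [0.5612, -0.2112, 0.1136]
tool_rot: [-90.4, 0.0, -156.1]
force: [-5.5, -1.4, 7.1]
width: 0.0229
```

```bash
python3 -c "
from h import *
arc([100,95,91,89,88])"
```

```text
t 9.15 pos [ 0.5612 -0.2112  0.1136] phi 106.9 r 49.4 F [-5.5 -1.4  7.1] Frad 2.6 Ftan 5.0 w 0.0229 rot [ -90.4    0.  -156.1] tau [-0.49  1.4   0.03]
100 -0.16 0.00 0.13
95 -0.29 0.00 0.19
91 -0.39 0.00 0.24
89 -0.45 0.00 0.25
88 -0.48 0.00 0.26
```

arm_command(steps=[{"hand": 1, "dx": -0.16, "dy": -0.01, "dz": 0.13, "spin": 0}, {"hand": 1, "dx": -0.3, "dy": -0.01, "dz": 0.19, "spin": 0}, {"hand": 1, "dx": -0.45, "dy": -0.01, "dz": 0.25, "spin": 0}, {"hand": 1, "dx": -0.47, "dy": -0.01, "dz": 0.25, "spin": 0}, {"hand": 1, "dx": -0.47, "dy": -0.01, "dz": 0.25, "spin": 0}])

```text
time_s: 9.57
ee_pos: [0.5755, -0.2124, 0.1137]
tool_rot: [-90.5, -0.1, -156.2]
force: [-3.9, -2.1, 5.6]
width: 0.0231
```

```bash
python3 - <<'E'
from h import *
arc([89])
gripw('g2',.173)
s=manip.sense();print(s["ee_pos"],s["tool_rot"])
E
```

```text
t 9.57 pos [ 0.5755 -0.2124  0.1137] phi 90.2 r 49.6 F [-3.9 -2.1  5.6] Frad 1.8 Ftan 4.1 w 0.0231 rot [-9.050e+01 -1.000e-01 -1.562e+02] tau [-0.87  0.72 -0.01]
89 -0.03 0.00 0.03
blob [ 21  27  30  34 860] [270.6 333.8] [ 0.575  -0.2122  0.173 ] phi 90.7 r 0.0493
blob [ 30  46  41  34 412] [287.8 353.3] [ 0.5704 -0.2206  0.173 ] phi 95.9 r 0.0577
blob [  0  52  31  28 598] [248.6 358.1] [ 0.5631 -0.2092  0.173 ] phi 105.2 r 0.047
[ 0.57549895 -0.21245818  0.11372035] [-9.04856703e+01 -1.36713221e-01 -1.56160688e+02]
```

View pics/g2.png

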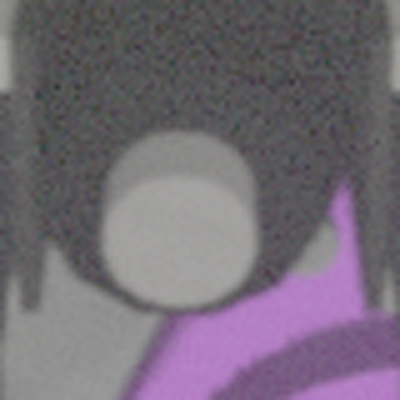

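arm_command(steps=[{"hand": 1, "dx": -0.04, "dy": 0, "dz": 0.03, "spin": 0}, {"hand": 1, "dx": -0.06, "dy": 0, "dz": 0.04, "spin": 0}, {"hand": 1, "dx": -0.06, "dy": 0, "dz": 0.04, "spin": 0}, {"hand": 1, "dx": -0.06, "dy": 0, "dz": 0.04, "spin": 0}, {"hand": 1, "dx": -0.06, "dy": 0, "dz": 0.04, "spin": 0}])

```text
time_s: 10.03
ee_pos: [0.5758, -0.2126, 0.1136]
tool_rot: [-90.6, -0.3, -156.2]
force: [-4.6, -3.3, 6.5]
width: 0.023
```

```bash
python3 -c "
from h import *
arc([96,104,112,121,131])"
```

```text
t 10.03 pos [ 0.5758 -0.2126  0.1136] phi 89.9 r 49.7 F [-4.6 -3.3  6.5] Frad 2.9 Ftan 4.9 w 0.023 rot [ -90.6   -0.3 -156.2] tau [-0.72  0.72 -0.02]
96 0.17 0.00 -0.06
104 0.37 0.01 -0.17
112 0.55 0.01 -0.31
121 0.74 0.02 -0.50
131 0.90 0.02 -0.74
```

That is about a quarter turn back and stopped. Next, forward again to 269–270.

arm_command(steps=[{"hand": 1, "dx": 0.17, "dy": 0.0, "dz": -0.06, "spin": 0}, {"hand": 1, "dx": 0.37, "dy": 0.0, "dz": -0.17, "spin": 0}, {"hand": 1, "dx": 0.55, "dy": 0.0, "dz": -0.31, "spin": 0}, {"hand": 1, "dx": 0.74, "dy": 0.01, "dz": -0.5, "spin": 0}, {"hand": 1, "dx": 0.9, "dy": 0.01, "dz": -0.74, "spin": 0}])

```text
time_s: 10.45
ee_pos: [0.5435, -0.2037, 0.1138]
tool_rot: [-90.5, -0.1, -156.2]
force: [4.3, -2.6, -0.9]
width: 0.0233
```

```bash
python3 -c "
from h import *
arc([136,145,154,163,172])"
```

```text
t 10.45 pos [ 0.5435 -0.2037  0.1138] phi 129.2 r 49.6 F [ 4.3 -2.6 -0.9] Frad -0.3 Ftan -5.0 w 0.0233 rot [-9.050e+01 -1.000e-01 -1.562e+02] tau [-1.07 -1.18  0.03]
136 0.10 0.02 -0.17
145 0.19 0.02 -0.41
154 0.24 0.03 -0.67
163 0.25 0.03 -0.93
172 0.22 0.03 -1.19
```

arm_command(steps=[{"hand": 1, "dx": 0.1, "dy": 0.02, "dz": -0.17, "spin": 0}, {"hand": 1, "dx": 0.19, "dy": 0.02, "dz": -0.41, "spin": 0}, {"hand": 1, "dx": 0.24, "dy": 0.03, "dz": -0.67, "spin": 0}, {"hand": 1, "dx": 0.25, "dy": 0.03, "dz": -0.93, "spin": 0}, {"hand": 1, "dx": 0.22, "dy": 0.03, "dz": -1.19, "spin": 0}])

```text
time_s: 10.87
ee_pos: [0.5233, -0.1746, 0.1136]
tool_rot: [-90.3, -0.1, -156.2]
force: [2.2, -4.9, 1.5]
width: 0.0231
```

```bash
python3 -c "
from h import *
arc([177,186,195,204,213])"
```

```text
t 10.87 pos [ 0.5233 -0.1746  0.1136] phi 171.1 r 49.9 F [ 2.2 -4.9  1.5] Frad -1.0 Ftan -5.3 w 0.0231 rot [-9.030e+01 -1.000e-01 -1.562e+02] tau [-1.36 -0.73  0.  ]
177 -0.04 0.02 -0.17
186 -0.13 0.02 -0.41
195 -0.26 0.02 -0.64
204 -0.42 0.03 -0.84
213 -0.62 0.03 -1.02
```

arm_command(steps=[{"hand": 1, "dx": -0.04, "dy": 0.02, "dz": -0.17, "spin": 0}, {"hand": 1, "dx": -0.13, "dy": 0.02, "dz": -0.41, "spin": 0}, {"hand": 1, "dx": -0.26, "dy": 0.02, "dz": -0.64, "spin": 0}, {"hand": 1, "dx": -0.42, "dy": 0.03, "dz": -0.84, "spin": 0}, {"hand": 1, "dx": -0.62, "dy": 0.03, "dz": -1.02, "spin": 0}])

```text
time_s: 11.28
ee_pos: [0.5271, -0.1396, 0.1134]
tool_rot: [-90.3, -0.2, -156.3]
force: [-0.7, -5.2, 5.8]
width: 0.0224
```

```bash
python3 -c "
from h import *
arc([218,227,236,245,253])"
```

```text
t 11.28 pos [ 0.5271 -0.1396  0.1134] phi 212.1 r 50.4 F [-0.7 -5.2  5.8] Frad -1.8 Ftan -4.9 w 0.0224 rot [ -90.3   -0.2 -156.3] tau [-1.56  0.02 -0.01]
218 -0.15 0.01 -0.09
227 -0.38 0.02 -0.21
236 -0.63 0.02 -0.30
245 -0.88 0.02 -0.35
253 -1.12 0.02 -0.35
```

arm_command(steps=[{"hand": 1, "dx": -0.15, "dy": 0.0, "dz": -0.09, "spin": 0}, {"hand": 1, "dx": -0.38, "dy": 0.0, "dz": -0.21, "spin": 0}, {"hand": 1, "dx": -0.63, "dy": 0.0, "dz": -0.3, "spin": 0}, {"hand": 1, "dx": -0.88, "dy": 0.01, "dz": -0.35, "spin": 0}, {"hand": 1, "dx": -1.12, "dy": 0.01, "dz": -0.35, "spin": 0}])

```text
time_s: 11.7
ee_pos: [0.5516, -0.1161, 0.1131]
tool_rot: [-90.3, -0.5, -156.2]
force: [-4.7, -2.6, 8.0]
width: 0.0229
```

```bash
python3 -c "
from h import *
arc([256,261,265,268,270])"
```

```text
t 11.7 pos [ 0.5516 -0.1161  0.1131] phi 251.2 r 51.1 F [-4.7 -2.6  8. ] Frad -0.5 Ftan -5.3 w 0.0229 rot [ -90.3   -0.5 -156.2] tau [-1.13  0.75  0.02]
256 -0.14 0.01 0.04
261 -0.28 0.01 0.06
265 -0.40 0.01 0.09
268 -0.48 0.01 0.11
270 -0.54 0.01 0.13
```

arm_command(steps=[{"hand": 1, "dx": -0.14, "dy": 0.0, "dz": 0.04, "spin": 0}, {"hand": 1, "dx": -0.28, "dy": 0.0, "dz": 0.06, "spin": 0}, {"hand": 1, "dx": -0.42, "dy": 0.0, "dz": 0.09, "spin": 0}, {"hand": 1, "dx": -0.52, "dy": 0.0, "dz": 0.12, "spin": 0}, {"hand": 1, "dx": -0.54, "dy": 0.0, "dz": 0.13, "spin": 0}])

```text
time_s: 12.12
ee_pos: [0.566, -0.1121, 0.113]
tool_rot: [-90.5, -0.7, -156.2]
force: [-3.8, -0.9, 9.2]
width: 0.0229
```

```bash
python3 - <<'E'
from h import *
arc([270,271,272])
gripw('g3',.173)
E
```

```text
t 12.12 pos [ 0.566  -0.1121  0.113 ] phi 268.0 r 51.2 F [-3.8 -0.9  9.2] Frad -0.5 Ftan -3.8 w 0.0229 rot [ -90.5   -0.7 -156.2] tau [-0.63  0.78  0.04]
270 -0.04 0.01 0.06
271 -0.07 0.01 0.07
272 -0.10 0.01 0.08
```

View pics/g3.png

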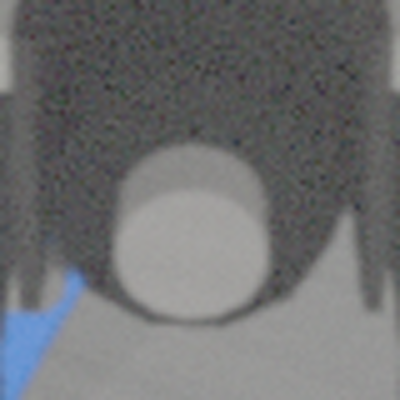

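```bash
python3 - <<'E'
from h import *
w=manip.camera("wrist")
def P(u,pos,rot,z):
    R=Ro.from_euler("xyz",rot,degrees=True).as_matrix();T=np.eye(4);T[:3,:3]=R;T[:3,3]=pos;T=T@w["T_tool_cam"]
    d=T[:3,:3]@np.linalg.inv(w["mtx"])@np.r_[u,1];p=T[:3,3]+d*(z-T[2,3])/d[2]; return p
s=manip.sense()
L=[("start",(540+168/3-400)/1.5+140,190+(150+212/3)/1.5,[.6226,-.1583,.1142],[-90.3,-.3,-156.2],.1735),
("half",278.6,333.6,[.522,-.1673,.1134],[-89.6,.4,-156.2],.1726),
("back",271.2,338.3,[.5755,-.2124,.1137],[-90.49,-.14,-156.16],.173),
("end",273.4,341,s["ee_pos"],s["tool_rot"],.1722)]
p=np.array([P((a,b),c,d,e) for _,a,b,c,d,e in L])[:,:2]
print(p.round(4))
from scipy.optimize import least_squares
r=least_squares(lambda x:np.linalg.norm(p-x,axis=1)-.05,A).x
for c in (A,r,(p[0]+p[1])/2):
    d=p-c; an=np.degrees(np.arctan2(d[:,1],d[:,0])); print(c,((an[0]-an)%360).round(1),(1e3*np.linalg.norm(d,axis=1)).round(1))
E
```

```text
[[ 0.621  -0.1584]
 [ 0.5218 -0.1689]
 [ 0.5735 -0.2131]
 [ 0.5637 -0.1137]]
[ 0.5718 -0.163 ] [  0.  178.6  93.4 266. ] [49.5 50.4 50.1 50. ]
[ 0.57134171 -0.16311685] [  0.  178.8  93.  266.6] [49.9 49.9 50.  50. ]
[ 0.57139713 -0.16363891] [  0.  180.   93.6 267.2] [49.9 49.9 49.5 50.5]
```

By grip-cap measurement the angles are about 179°, 93° and 266.6°, so the crank lags the TCP slightly. I'll nudge forward about 3° more to reach 270°.

arm_command(steps=[{"hand": 1, "dx": -0.07, "dy": 0, "dz": 0.05, "spin": 0}, {"hand": 1, "dx": -0.13, "dy": 0, "dz": 0.09, "spin": 0}, {"hand": 1, "dx": -0.15, "dy": 0, "dz": 0.1, "spin": 0}, {"hand": 1, "dx": -0.15, "dy": 0, "dz": 0.1, "spin": 0}, {"hand": 1, "dx": -0.15, "dy": 0, "dz": 0.1, "spin": 0}])

```text
time_s: 12.63
ee_pos: [0.5689, -0.1119, 0.113]
tool_rot: [-90.7, -0.9, -156.2]
force: [-3.9, -0.9, 8.7]
width: 0.0233
```

```bash
python3 - <<'E'
from h import *
arc([272,274])
gripw('g4',.173)
s=manip.sense();print(s["ee_pos"],s["tool_rot"])
E
```

```text
t 12.63 pos [ 0.5689 -0.1119  0.113 ] phi 271.2 r 51.2 F [-3.9 -0.9  8.7] Frad -0.7 Ftan -4.0 w 0.0233 rot [ -90.7   -0.9 -156.2] tau [-0.58  0.63 -0.07]
272 -0.01 0.01 0.05
274 -0.06 0.01 0.07
[ 0.56890419 -0.11189052  0.11302636] [ -90.72067592   -0.87229538 -156.19580333]
```

View pics/g4.png

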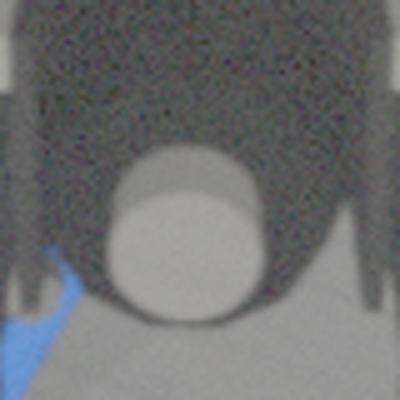

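arm_command(steps=[{"hand": 0.3, "dx": 0, "dy": 0, "dz": 0.05, "spin": 0}, {"hand": 0.1, "dx": 0, "dy": 0, "dz": 0.05, "spin": 0}, {"hand": -0.3, "dx": 0, "dy": 0, "dz": 0.05, "spin": 0}, {"hand": -1, "dx": 0, "dy": 0, "dz": 0.05, "spin": 0}, {"hand": -1, "dx": 0, "dy": 0, "dz": 0.05, "spin": 0}])

```text
time_s: 13.1
ee_pos: [0.5688, -0.1127, 0.1122]
tool_rot: [-90.8, -0.9, -156.2]
force: [0.2, 0.6, -1.0]
width: 0.073
```

arm_command(steps=[{"hand": -1, "dx": 0, "dy": 0, "dz": 0, "spin": 0}, {"hand": -1, "dx": 0, "dy": 0, "dz": 0, "spin": 0}, {"hand": -1, "dx": 0, "dy": 0, "dz": 0, "spin": 0}])

```text
time_s: 13.35
ee_pos: [0.5687, -0.1125, 0.112]
tool_rot: [-90.8, -0.9, -156.2]
force: [-0.3, -0.2, -0.2]
width: 0.0851
```

```bash
python3 - <<'E'
from h import *
arc([270])
w=manip.camera("wrist");b=w["image"][190:420,140:400,::-1]
f=lambda a:np.clip((a/255.)**.5*255,0,255).astype(np.uint8)
cv2.imwrite("pics/w7.png",cv2.resize(f(b),None,fx=2.5,fy=2.5,interpolation=cv2.INTER_CUBIC))
E
```

```text
t 13.35 pos [ 0.5687 -0.1125  0.112 ] phi 271.0 r 50.6 F [-0.3 -0.2 -0.2] Frad -0.2 Ftan -0.3 w 0.0851 rot [ -90.8   -0.9 -156.2] tau [-0.05 -0.   -0.01]
270 0.03 -0.02 0.01
```

View pics/w7.png

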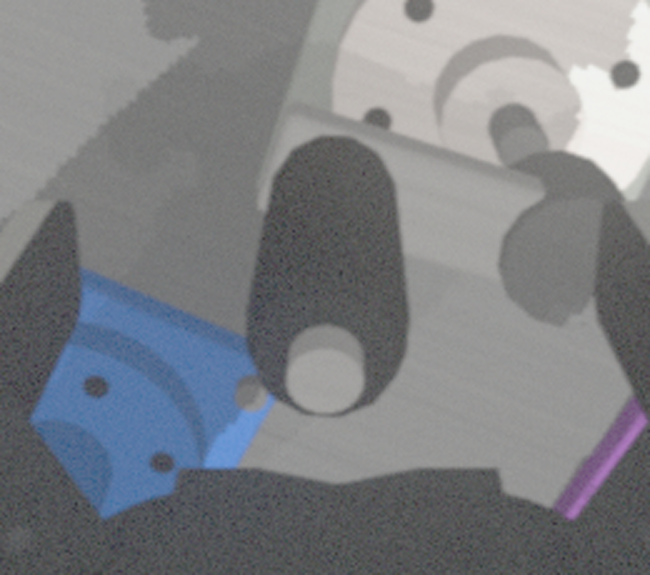

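Released and clear, with force ≈ 0 and the grip standing free at (270,340). Now I lift straight up.

arm_command(steps=[{"hand": -1, "dx": 0, "dy": -0.4, "dz": 0, "spin": 0}, {"hand": -1, "dx": 0, "dy": -1.0, "dz": 0, "spin": 0}, {"hand": -1, "dx": 0, "dy": -1.8, "dz": 0, "spin": 0}, {"hand": -1, "dx": 0, "dy": -2.8, "dz": 0, "spin": 0}, {"hand": -1, "dx": 0, "dy": -3.8, "dz": 0, "spin": 0}])

```text
time_s: 13.82
ee_pos: [0.5707, -0.1132, 0.2278]
tool_rot: [-90.9, -1.0, -156.2]
force: [0.8, -0.6, 0.7]
width: 0.0856
```

arm_command(steps=[{"hand": -1, "dx": 0.5, "dy": -0.8, "dz": 0.3, "spin": 0}, {"hand": -1, "dx": 1.5, "dy": -1.0, "dz": 0.6, "spin": 0}, {"hand": -1, "dx": 2.5, "dy": -1.0, "dz": 1.1, "spin": 0}, {"hand": -1, "dx": 3.5, "dy": -1.0, "dz": 1.6, "spin": 0}, {"hand": -1, "dx": 4.5, "dy": -1.0, "dz": 2.1, "spin": 0}])

```text
time_s: 14.23
ee_pos: [0.4727, -0.2265, 0.2608]
tool_rot: [-90.7, -0.9, -156.1]
force: [-0.1, -0.0, 0.2]
width: 0.0853
```

```bash
python3 - <<'E'
from h import *
arc([270])
t=manip.camera("top"); cv2.imwrite("pics/top8.png",t["image"][:,:,::-1])
s=manip.camera("scene"); cv2.imwrite("pics/scene8.png",s["image"][:,:,::-1])
E
```

```text
t 14.23 pos [ 0.4727 -0.2265  0.2608] phi 151.8 r 117.7 F [-0.1 -0.   0.2] Frad 0.1 Ftan 0.0 w 0.0853 rot [ -90.7   -0.9 -156.1] tau [-0.11 -0.04 -0.  ]
270 -4.51 4.90 -2.11
```

View pics/top8.png

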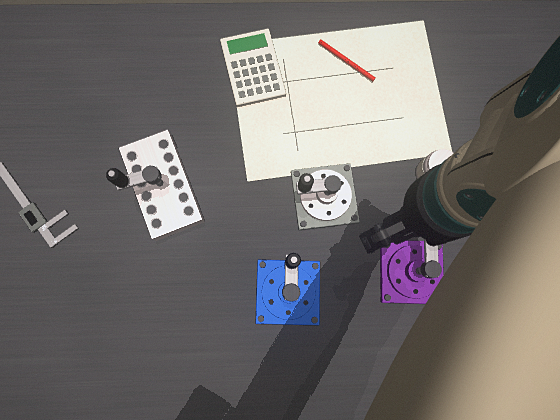

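View pics/scene8.png

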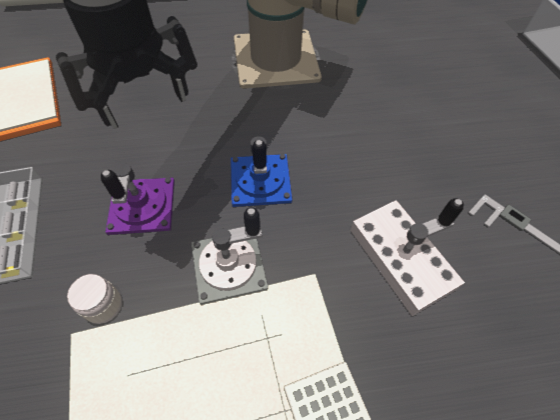

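The whole scene looks right: the target crank has turned, and the blue, purple and long-block wrenches are unmoved. I'll measure the final angle from the top view.

```bash
python3 - <<'E'
import cv2,numpy as np
a=cv2.imread("pics/top8.png")[160:235,285:365]
cv2.imwrite("pics/top8c.png",cv2.resize(a,None,fx=8,fy=8,interpolation=cv2.INTER_CUBIC))
E
```

```text
(no output)
```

View pics/top8c.png

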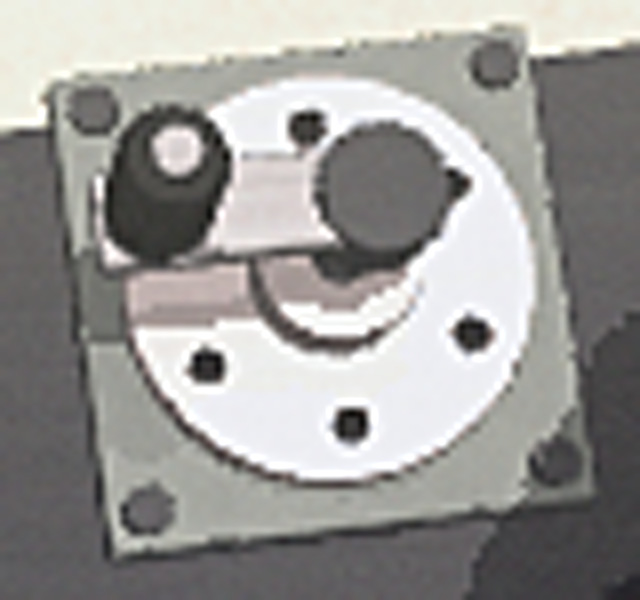

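```bash
python3 - <<'E'
from h import *
t=manip.camera("top")
k1=atz(t,(285+382/8,160+187/8),.120); g1=atz(t,(285+179/8,160+150/8),.1737)
k0=atz(t,(332.6,183),.121); g0=atz(t,(280+268/5,125+99/5),.175)
an=lambda a,b:np.degrees(np.arctan2(a[1]-b[1],a[0]-b[0]))
k=(k0+k1)/2
print(k0,k1,g0,g1,an(g0,k),an(g1,k),(an(g0,k)-an(g1,k))%360, np.linalg.norm((g1-k)[:2]),np.linalg.norm((g0-k)[:2]))
for c in (A,):print((an(g0,c)-an(g1,c))%360)
E
```

```text
[ 0.57156511 -0.1624983   0.121     ] [ 0.57113043 -0.1628823   0.12      ] [ 0.62243091 -0.1587297   0.175     ] [ 0.56716144 -0.11403214  0.1737    ] 4.433414900956346 94.9173654093955 269.51604949156086 0.048837917207004894 0.051236441864307265
269.4097324637629
```

The final crank angle is about 269.5° clockwise. I settle the arm, then hand in.

arm_command(steps=[{"hand": -1, "dx": 0, "dy": 0, "dz": 0, "spin": 0}, {"hand": -1, "dx": 0, "dy": 0, "dz": 0, "spin": 0}, {"hand": -1, "dx": 0, "dy": 0, "dz": 0, "spin": 0}])

```text
time_s: 14.63
ee_pos: [0.473, -0.2265, 0.2607]
tool_rot: [-90.8, -0.9, -156.3]
force: [0.4, -0.2, 0.2]
width: 0.0854
```

```bash
python3 -c "
from cell import manip
s=manip.sense();print(s['time_s'],s['ee_pos'],s['qvel'].round(2),s['force'].round(1))
print(manip.job_done())"
```

```text
14.6333 [ 0.47296222 -0.22650254  0.26073082] [ 0.33  0.29 -0.24 -0.08 -0.12 -0.03] [ 0.4 -0.2  0.2]
the job is handed in; nothing more can be done
None
```

The thread is finished. I turned the flange's crank half a turn clockwise, stopped, came back about a quarter turn, stopped, then went half a turn clockwise again. I let go, lifted clear and handed in at 14.6 s.

- **Final angle:** the top camera puts the crank at about 269.5° clockwise from its start, against 270° asked.
- **Turns along the way:** the wrist camera put the two intermediate stops at about 179° and 93°. The tool position read about 180° and 90°. So the step back was about 86–90°, perhaps a few degrees short of a full quarter. I nudged the end point forward about 3° to make up the lag.
- **Forces:** the readings between moves never passed about 14 N, and were near zero after release.
- **Other wrenches:** the blue, purple and long-block wrenches looked unmoved in the last pictures.
- **Failed first grasp:** the fingers closed on air above the grip, touching nothing. The fingertips really sit about 40 mm farther back than the tool description says. After measuring that in two cameras I went about 44 mm lower, and the grip was held at 23 mm opening.

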